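Empty the offcut tray into the scrap bin

ROBOT

A 6-joint arm with a two-finger parallel gripper is mounted at the origin on the work surface. World frame = base frame: x ahead of the robot, y to its left, z up, the work surface at z = 0. Lengths are in mm, angles in degrees, forces in N, time in s.
With the tool pointing down it reaches from about 350 to 850 mm from the base axis. Payload 8.1 kg.
Tool frame: the origin (TCP) lies midway between the tips of the shut fingers; the grasp point (between the pads) lies 19 mm behind it; z points along the fingers, y is the line along which they close (so a half turn about z gives the same grasp; the last joint's range is limited). The gripper opens to 85 mm and grips with 20 to 120 N. Pads are 22 mm wide; open, the fingers measure 114 mm over their backs; the gripper's body (76 mm by 85 mm) begins 54 mm behind the grasp point. The pads swing forward as they close: fully open they stand 13 mm farther back than shut.
Start: joints at [-79.893, 7.471, 85.268, -0, 87.261, -4.893], TCP at [155.312, -579.555, 231.292] pointing down, gripper open.
Joint ranges: [-169.43, 169.43], [-51.17, 129.36], [1.28, 143.12], [-76.62, 256.62], [0, 156.53], [-152.29, 152.29]. Speed limits (degrees/s): [136.94, 136.94, 159.86, 180, 180, 180].

INTERFACE

Orientations are given as [roll, pitch, yaw] about the fixed x, y, z axes, in that order (R = Rz(yaw) Ry(pitch) Rx(roll)).
In Python, from bench import sensors, optics, r gives the robot as it stands.
- The arm moves only by the tool apply_moves, never from a script. Its argument "targets" is a list of rows, each a list of 7 numbers: the shift along the tool's x, y, z in mm, then the turn, a rotation vector about the tool's x, y, z in rad, then the closure, from 0 (fully open) to 1 (shut). In form: [[x, y, z, wx, wy, wz, claw], ...]. A call has 1 to 20 rows; each row shifts and turns the commanded pose from where the row before left it, along the tool's axes as they then stand; what a row does not reach is not made up. A row lasts 1/8 s, in which the tool goes at most 62.5 mm and 10.7 degrees, less where a joint would pass 70% of its speed; a pose out of reach is approached as far as the arm can. A call is refused whole if a number of a shift passes 62.5 or a number of a turn 0.188, either way. A call with a gripper value outside its range is refused whole. The fingers move at their own pace and stop on an object; "force" is the grip in N (left out, the last holds). Time passes only in rows, so rows that do not move let the fingers close. It gives the time, the measured TCP pose, the force, the opening and the grip force at its end, in the units of the state.
- sensors.sense(): the state, without advancing time (a new reading comes with each control period).
- optics.snapshot(name): name is "side" or "top" or "wrist"; returns the picture (420x560x3 uint8, red, green, blue); there is no depth.
- optics.get_calibration(name): a dict with "camera_matrix" (3x3 intrinsics, pixels), "pose" (4x4, takes a point from camera to world coordinates). Camera axes: x right, y down, z forward; pixel columns grow to the right and rows downward; lengths in mm; the calibration is good to about 2 mm. A picture is of the moment at which its call begins: read the wrist's pose just before it. get_calibration takes no time and is no camera call; for the wrist camera it gives the pose at the moment of the call.
- r.hand_in(): hands the job in; it is judged then, once.
The state is a dict: "time": time; "joint_pos": joint angles; "qd": joint speeds; "joint_efforts": joint torques, N m; "tool_pos": TCP position; "tcp_rot": TCP orientation; "ft_force": force on the tool from outside, world axes, zero at the start; "wrist_torque": the same for the moment, N m; "finger_gap": finger opening in mm; "grip_force": force on a finger pad.
Only numpy, scipy, OpenCV 4.12 (cv2) and the standard library are available. Lean on these libraries where they do the work, as an engineer would, in place of code of your own. Each camera call takes 0.05 s, during which the arm holds its last target. There are 200 camera calls.

TASK

Take the little brass plane out of the offcut tray and stand it upright on the cork mat. Then tip the tray with its red bar so that all five wooden offcuts go into the green scrap bin, let the tray back down level without letting it slam, and only then swing the hook fully home into its keeper. Leave the other things on the bench where they are.

Things in the scene. Friction and masses are not known exactly. Their poses are not given: they have to be found in the camera images.
- stand: Fixed plywood tipping stand with a green bin on its front. Origin on the bench under the tray's hinge axis; z up, x = tipping direction (away from robot, yaw within 0.3 rad), y left. Plywood part: x -205 to 13 mm, y -126 to 126 (hook post to 151), 112 mm high (hinge plates 138). Bin: x -12 to 208, y -110 to 110; walls 6 mm thick, 105 mm high, far wall 130.
- bin_floor (a point): Middle of the scrap bin's inner floor, 6 mm above the bench, 98 mm ahead of the hinge axis; axes as the stand. Inside, the bin is 208 mm (x) by 208 mm (y).
- tray (a joint): Angle of the aluminium tray about its hinge (stand's y axis, 120 mm above stand origin). 0 = level; grows as the tail (robot side) rises; stop at 1.15. About 0.6 kg, falls back when let go. Offcuts slide out at about 0.5 to 1 rad. Level: from 195 mm behind to 30 mm ahead of the hinge, 186 mm wide inside, floor top 125 mm, wall tops 157 mm above the bench; front open.
- tray_floor (a point): A point on the tray floor's upper face, mid-width, 124 mm behind the hinge; moves with the tray.
- push_bar (a point): Middle of the red push bar: round, 14 mm thick, 208 mm long along the stand's y, on two side arms of the tray. Tray level: 120 mm above and 10 mm behind the hinge axis, 240 mm above the bench; turns with the tray. Pushing it towards the bin from the robot side (5 to 12 N) tips the tray.
- hook (a joint): Angle of the flat steel hook about a vertical pin at x = -40, y = 136 mm of the stand. 0 = closed, home in its keeper (a stop), over the tab on the tray's left side, pointing to stand -x; at 1.57 it points to stand +y. Starts 0.8 to 1.5 open, stays where left (about 0.7 N at the knob). Bar 125 mm long, 12 wide, top 173 mm above the bench.
- hook_knob (a point): On the axis of the yellow knob standing on the hook, 110 mm from the hook's pin, 192 mm above the bench. The knob is 16 mm across and stands from 173 to 207 mm above the bench.
- plane: The small brass thumb plane, 56 mm (x) by 30 mm (y), 22 mm high, with an upright dark wooden grip on its middle, 34 mm (x) by 16 mm (y), reaching from 22 to 52 mm above its sole. Weighs about 0.18 kg. Origin at the centre of its sole, z up. It starts upright on the tray floor in one of six places among the offcuts, at any yaw.
- toolmat: The fixed cork tool mat, 190 mm (x) by 150 mm (y), 6 mm thick, on the bench to the left or right of the stand. Origin at the centre of its underside, z up. The sharpening stone lies on its +y side; the -y half is free.
- panel: Bystander: pale carved wooden panel with a dark flower, fixed, 190 x 150 x 18 mm, on the other side of the stand from the mat; origin at the centre of its underside.
- stone: Bystander: grey sharpening stone, 100 (x) x 36 (y) x 22 mm, lying loose on the mat about 50 mm to +y of the mat's centre; origin at the centre of its underside.
- gouge: Bystander: gouge with a wooden handle, 170 mm long along x, lying on the panel.
- glue: Bystander: white glue bottle, 56 mm across, 130 mm tall, standing left of the bin; origin under its centre.
- mug: Bystander: blue cup, 76 mm across, 90 mm tall, standing right of the bin; origin under its centre.
- mallet: Bystander: wooden mallet, 200 mm long along its x, lying near the robot on its right.
- sander: Bystander: black rubber sanding block 100 x 60 x 35 mm near the robot on its left; origin at the centre of its underside.
- offcut1: Offcut: pale wooden block 44 x 34 x 26 mm, about 35 g, starting on the tray floor. Origin at the centre of its underside as it starts.
- offcut2: Offcut: brown wooden block 40 x 36 x 22 mm, about 35 g, starting on the tray floor. Origin at the centre of its underside as it starts.
- offcut3: Offcut: plank-grained wooden block 42 x 32 x 28 mm, about 35 g, starting on the tray floor. Origin at the centre of its underside as it starts.
- offcut4: Offcut: pale wooden block 46 x 28 x 24 mm, about 35 g, starting on the tray floor. Origin at the centre of its underside as it starts.
- offcut5: Offcut: brown L-shaped wooden block 42 x 36 x 28 mm, about 35 g, starting on the tray floor. Origin at the centre of its underside as it starts.
Things that resemble listed ones, but are neither listed nor needed, are in the scene too. Leave any pink or turquoise look-alike of the offcut2 alone.

How it is judged:
By the outcome, as a careful person would: the job done as asked, in the order asked, and still so for the second after the job is handed in, with the robot touching nothing.
It also fails if it takes over 67 s, if anything falls off the work surface, if the arm or the gripper's body presses on something with over 40 N, if the wrist force passes 120 N, or if a joint passes its speed limit or range.

## Working session

There is one attempt and no reset: what is moved stays moved. The work goes in short steps, Python scripts to look and compute and a tool call to move; the robot and the scene stay as the last step left them, time stands still between calls to the robot, and variables do not carry over. Pictures are saved under pics/ and viewed, at most 10 in all, crops included, and the job is handed in when it is done.

Besides the shell and the picture viewer there is one more tool, called after "Request:" in YAML: its name, and indented under it one key for each argument. apply_moves: Moves the arm, as the interface text tells. Its arguments: {"type":"object","properties":{"targets":{"type":"array"},"force":{"type":"number"}},"required":["targets"]}

```bash
ls; mkdir -p pics; python3 - <<'E'
from bench import sensors, optics, r
import cv2,numpy as np
np.set_printoptions(precision=3,suppress=True)
for n in("side","top"):
    im=optics.snapshot(n); cv2.imwrite(f"pics/{n}0.png",im[:,:,::-1]); c=optics.get_calibration(n); print(n,c["camera_matrix"],c["pose"])
s=sensors.sense();print(s)
E
```

```text
pics
side [[542.628   0.    282.782]
 [  0.    542.628 206.215]
 [  0.      0.      1.   ]] [[   0.769   -0.497    0.401 -121.918]
 [  -0.639   -0.599    0.482 -727.802]
 [   0.      -0.627   -0.779 1330.842]
 [   0.       0.       0.       1.   ]]
top [[489.56    0.    290.422]
 [  0.    489.56  209.329]
 [  0.      0.      1.   ]] [[   0.012   -0.994    0.111  390.798]
 [  -1.      -0.012    0.002    4.532]
 [  -0.001   -0.111   -0.994 1294.276]
 [   0.       0.       0.       1.   ]]
{'time': 0.1, 'joint_pos': array([-79.894,   7.512,  85.325,  -0.001,  87.262,  -4.892]), 'qd': array([-0.039, -0.095, -0.158, -0.044, -0.055, -0.027]), 'joint_efforts': array([  0.001, -57.095, -50.194,  -0.   ,   0.008,  -0.   ]), 'tool_pos': array([ 155.21 , -579.047,  230.32 ]), 'tcp_rot': array([-179.902,   -0.007,   14.998]), 'ft_force': array([ 0.471,  1.095, -0.169]), 'wrist_torque': array([0.048, 0.001, 0.034]), 'grip_force': 0.0, 'finger_gap': 85.57906633630859}
```

View pics/top0.png

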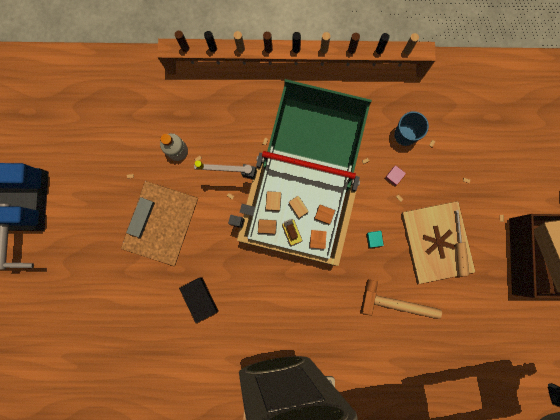

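View pics/side0.png

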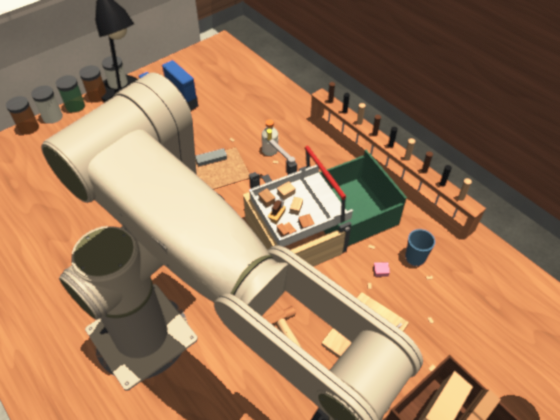

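The top view shows the brass plane with its dark grip at (292,232). The offcuts are at (273,201), (298,208), (325,214), (267,227) and (318,240). The red bar runs (263,154) to (355,177), the knob is at (198,163), and the mat is at (160,223) with the stone at (141,217). Things that could be taken for the plane: the brown offcuts at (267,227) and (318,240), the rubber block (199,300), the turquoise block (376,240) and the pink block (396,176). Only (292,232) is brass with a dark grip. I'll check it in a crop.

```bash
cat > h.py <<'E'
from bench import sensors, optics, r
import cv2,numpy as np
np.set_printoptions(precision=1,suppress=True)
def ray(n,uv,z,c=None):
    c=c or optics.get_calibration(n); P=c["pose"]
    d=P[:3,:3]@np.linalg.solve(c["camera_matrix"],[uv[0],uv[1],1.]); o=P[:3,3]
    return o+d*(z-o[2])/d[2]
def blobs(im,lo,hi,roi=None,amin=15):
    h=cv2.cvtColor(im,cv2.COLOR_RGB2HSV); m=cv2.inRange(h,np.array(lo),np.array(hi))
    if roi: k=np.zeros_like(m); x0,y0,x1,y1=roi; k[y0:y1,x0:x1]=255; m&=k
    cs,_=cv2.findContours(m,cv2.RETR_EXTERNAL,cv2.CHAIN_APPROX_NONE)
    return [(cv2.contourArea(c),cv2.minAreaRect(c),c) for c in sorted(cs,key=cv2.contourArea,reverse=True) if cv2.contourArea(c)>=amin],m
E
python3 - <<'E'
from h import *
im=cv2.imread("pics/top0.png")[:,:,::-1].copy()
def show(t,b,z):
    for a,rc,c in b[:4]:
        print(t,a,np.array(rc[0]),[ray("top",p,z)[:2] for p in cv2.boxPoints(rc)], 'c',ray("top",rc[0],z)[:2])
show("bar",blobs(im,(0,200,90),(6,255,255),(250,140,370,190))[0],240)
b=blobs(im,(172,180,90),(180,255,255),(250,140,370,190))[0]; show("bar2",b,240)
show("knob",blobs(im,(24,150,120),(34,255,255),(185,150,215,180),5)[0],207)
show("brass",blobs(im,(20,130,100),(34,255,255),(278,215,306,248),5)[0],147)
show("dark",blobs(im,(0,0,0),(180,255,60),(278,215,306,248),5)[0],177)
show("stone",blobs(im,(0,0,60),(180,70,160),(122,190,160,245))[0],28)
h=cv2.cvtColor(im,cv2.COLOR_RGB2HSV); print(h[250,175],h[300,175],h[232,292],h[210,170])
for t,uv in dict(matTL=(145,182),TR=(198,197),BR=(177,265),BL=(123,247)).items(): print(t,ray("top",uv,6)[:2])
o=np.vstack([cv2.resize(im[110:275,185:375],None,fx=3,fy=3,interpolation=cv2.INTER_CUBIC)])
cv2.imwrite("pics/c.png",o[:,:,::-1])
E
```

```text
bar 386.0 [308.5 164.5] [array([625.4,  71.5]), array([637.1,  69. ]), array([ 589.6, -134.4]), array([ 578.1, -131.6])] c [607.5 -31.6]
knob 26.0 [197.5 163. ] [array([621.5, 223.9]), array([621.6, 212.6]), array([607.8, 212.1]), array([607.7, 223.4])] c [614.6 218. ]
brass 79.5 [291.8 232.2] [array([483.5,  26.7]), array([494.8,  -0.3]), array([446. , -20.5]), array([434.8,   6.4])] c [464.7   3.1]
stone 444.5 [139.2 217.2] [array([466.3, 431.6]), array([559.1, 399.3]), array([546.9, 367.7]), array([454.4, 400.2])] c [506.5 399.8]
[ 15 165 158] [ 12 186 169] [ 11 175  89] [ 15 163 152]
matTL [602.8 395.6]
TR [564.2 253. ]
BR [384.2 302. ]
BL [429.4 445.6]
```

View pics/c.png

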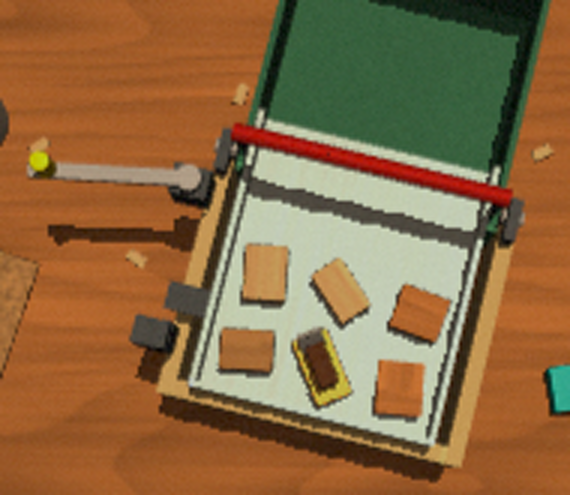

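The crop confirms the brass plane with its dark grip at top px (292,232), and the five offcuts are clear of it. The bar length (208.6 mm), knob radius (110.6 mm) and stone-to-mat offset all match the description. I'll plan the approach now.

```bash
cat >> h.py <<'E'
from scipy.spatial.transform import Rotation as Ro
O=np.array([617.2,-33.9]); X=np.array([.974,-.228]); Y=np.array([.228,.974])
def st(p): d=np.array(p[:2])-O; return np.array([d@X,d@Y])
def wd(s): return O+s[0]*X+s[1]*Y
def plan(xyz,yaw):
    s=sensors.sense(); R0=Ro.from_euler('xyz',s["tcp_rot"],degrees=True); R1=Ro.from_euler('xyz',[180,0,yaw],degrees=True)
    rv=(R0.inv()*R1).as_rotvec(); d=R1.inv().apply(np.array(xyz)-s["tool_pos"])
    print("t",s["time"],"pos",s["tool_pos"],s["tcp_rot"],"F",s["ft_force"],"turn",rv.round(3),"shift after turn",d,"n50",np.linalg.norm(d)/50)
E
python3 - <<'E'
from h import *
plan([465,3,300],22.5)
print("hook",st(ray("top",(197.5,163),207)),"plane",st([464.7,3.1]))
E
```

```text
t 0.1 pos [ 155.2 -579.   230.3] [-179.9   -0.    15. ] F [ 0.5  1.1 -0.2] turn [-0.  -0.  -0.1] shift after turn [ 508.9 -419.2  -69.7] n50 13.260516534285939
hook [-59.9 244.7] plane [-157.     1.3]
```

Request:
apply_moves:
  targets:
    - [0,0,-20,0,0,-0.131,0]
    - [36.4,-29.9,-3.6,0,0,0,0]
    - [36.4,-29.9,-3.6,0,0,0,0]
    - [36.4,-29.9,-3.6,0,0,0,0]
    - [36.4,-29.9,-3.6,0,0,0,0]
    - [36.4,-29.9,-3.6,0,0,0,0]
    - [36.4,-29.9,-3.6,0,0,0,0]
    - [36.4,-29.9,-3.6,0,0,0,0]
    - [36.4,-29.9,-3.6,0,0,0,0]
    - [36.4,-29.9,-3.6,0,0,0,0]
    - [36.4,-29.9,-3.6,0,0,0,0]
    - [36.4,-29.9,-3.6,0,0,0,0]
    - [36.4,-29.9,-3.6,0,0,0,0]
    - [36.4,-29.9,-3.6,0,0,0,0]
    - [36.4,-29.9,-3.6,0,0,0,0]
    - [0,0,0,0,0,0,0]
    - [0,0,0,0,0,0,0]

```text
time: 2.22
tool_pos: [465.5, 2.1, 301.2]
tcp_rot: [-180.0, 0.1, 22.6]
ft_force: [-0.1, -0.8, 0.3]
finger_gap: 85.5
grip_force: 0.0
```

```bash
python3 - <<'E'
from h import *
plan([464.5,3,152],22.5)
c=optics.get_calibration("wrist"); im=optics.snapshot("wrist"); cv2.imwrite("pics/w1.png",im[:,:,::-1]); np.save("w1.npy",c["pose"]); np.save("wk.npy",c["camera_matrix"])
print(c["pose"],c["camera_matrix"])
for t,z,lo,hi in(("brass",147,(20,130,80),(34,255,255)),("dark",177,(0,40,0),(16,255,90))):
    for a,rc,k in blobs(im,lo,hi,None,150)[0][:4]: print(t,a,np.array(rc[0]),ray("wrist",rc[0],z,c)[:2],[ray("wrist",p,z,c)[:2] for p in cv2.boxPoints(rc)])
E
```

```text
t 2.225 pos [465.5   2.1 301.2] [-180.     0.1   22.6] F [-0.1 -0.8  0.3] turn [-0.  0.  0.] shift after turn [ -0.6  -1.2 149.2] n50 2.983772867623868
[[  0.4  -0.9  -0.3 540.7]
 [ -0.9  -0.4  -0.1  34.8]
 [ -0.    0.3  -0.9 443.9]
 [  0.    0.    0.    1. ]] [[299.2   0.  275.9]
 [  0.  299.2 211.1]
 [  0.    0.    1. ]]
dark 52979.0 [279.5 209.5] [460.7  -1.8] [array([534.1, 259.7]), array([ 696.7, -133.2]), array([ 342.6, -422.5]), array([ 79.2, 210.7])]
dark 3473.5 [ 84.3 212.7] [387.2 167.1] [array([402.4, 202.7]), array([433.7, 161.9]), array([371.1, 129.1]), array([336. , 172.8])]
dark 2419.0 [182.4  88.1] [527.4 113.2] [array([481., 151.]), array([576.1, 123.5]), array([570.7,  78.1]), array([471.8, 101.4])]
dark 1658.5 [540.5  70. ] [ 651.8 -151.4] [array([ 663.8, -124.1]), array([ 675., -151.]), array([ 639.1, -180.3]), array([ 627.3, -151.8])]
```

View pics/w1.png

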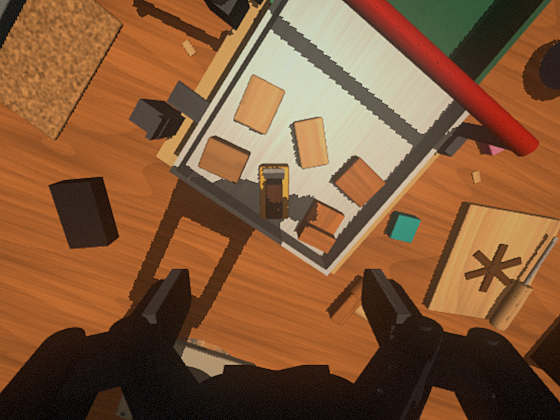

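The wrist view shows the plane upright at about (274,193), with its long axis vertical in the image, so the tool yaw fits. Brass spans columns 260–289 and rows 165–221, and the grip top is around (274,190).

```bash
python3 - <<'E'
from h import *
c={"pose":np.load("w1.npy"),"camera_matrix":np.load("wk.npy")}
for uv,z in(((274.5,193),147),((274.5,165),147),((274.5,221),147),((260,193),147),((289,193),147),((274,180),177),((274,216),177)): print(uv,z,ray("wrist",uv,z,c)[:2])
im=cv2.imread("pics/w1.png"); h=cv2.cvtColor(im,cv2.COLOR_BGR2HSV)
print([tuple(h[y,274]) for y in range(160,226,4)])
print([(x,tuple(h[200,x])) for x in range(256,294,2)])
cv2.imwrite("pics/w1c.png",cv2.resize(im[150:235,230:320],None,fx=6,fy=6,interpolation=cv2.INTER_CUBIC))
E
```

```text
(274.5, 193) 147 [466.2   5.7]
(274.5, 165) 147 [492.8  16.7]
(274.5, 221) 147 [437.9  -5.9]
(260, 193) 147 [460.5  19.5]
(289, 193) 147 [471.9  -8. ]
(274, 180) 177 [484.8  13.8]
(274, 216) 177 [452.7   0.5]
[(np.uint8(20), np.uint8(49), np.uint8(209)), (np.uint8(16), np.uint8(147), np.uint8(73)), (np.uint8(15), np.uint8(107), np.uint8(107)), (np.uint8(17), np.uint8(63), np.uint8(145)), (np.uint8(18), np.uint8(58), np.uint8(96)), (np.uint8(16), np.uint8(100), np.uint8(64)), (np.uint8(14), np.uint8(126), np.uint8(71)), (np.uint8(10), np.uint8(144), np.uint8(101)), (np.uint8(11), np.uint8(134), np.uint8(101)), (np.uint8(9), np.uint8(148), np.uint8(98)), (np.uint8(12), np.uint8(166), np.uint8(97)), (np.uint8(11), np.uint8(115), np.uint8(53)), (np.uint8(16), np.uint8(128), np.uint8(60)), (np.uint8(11), np.uint8(127), np.uint8(62)), (np.uint8(13), np.uint8(132), np.uint8(60)), (np.uint8(18), np.uint8(65), np.uint8(86)), (np.uint8(13), np.uint8(73), np.uint8(84))]
[(256, (np.uint8(16), np.uint8(58), np.uint8(83))), (258, (np.uint8(14), np.uint8(59), np.uint8(90))), (260, (np.uint8(16), np
[... 161 characters left out ...]
t8(111), np.uint8(55))), (268, (np.uint8(10), np.uint8(112), np.uint8(57))), (270, (np.uint8(12), np.uint8(163), np.uint8(103))), (272, (np.uint8(11), np.uint8(156), np.uint8(100))), (274, (np.uint8(12), np.uint8(166), np.uint8(97))), (276, (np.uint8(11), np.uint8(142), np.uint8(99))), (278, (np.uint8(11), np.uint8(141), np.uint8(94))), (280, (np.uint8(12), np.uint8(155), np.uint8(89))), (282, (np.uint8(13), np.uint8(141), np.uint8(83))), (284, (np.uint8(16), np.uint8(149), np.uint8(99))), (286, (np.uint8(15), np.uint8(142), np.uint8(95))), (288, (np.uint8(15), np.uint8(110), np.uint8(79))), (290, (np.uint8(15), np.uint8(57), np.uint8(89))), (292, (np.uint8(16), np.uint8(67), np.uint8(91)))]
```

View pics/w1c.png

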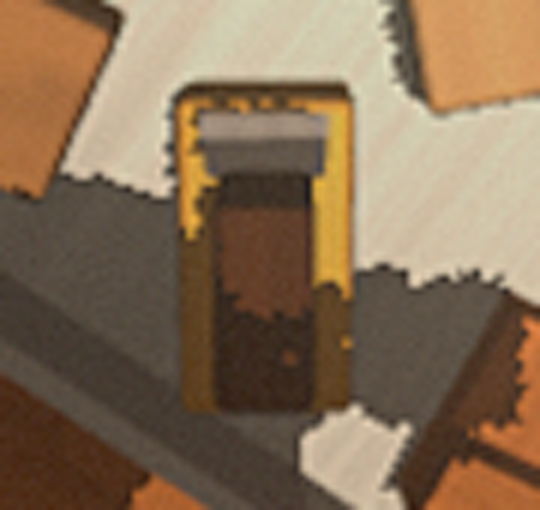

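Refined plane centre is (466,6): brass length comes out at 55 mm and grip length at 33 mm, both matching. Now descend and grip.

Request:
apply_moves:
  targets:
    - [1.9,-3.1,50,0,0,0,0.2]
    - [0,0,50,0,0,0,0.3]
    - [0,0,30,0,0,0,0.3]
    - [0,0,20,0,0,0,0.3]
    - [0,0,0,0,0,0,0.3]
    - [0,0,0,0,0,0,1]
    - [0,0,0,0,0,0,1]
    - [0,0,0,0,0,0,1]
    - [0,0,0,0,0,0,1]
    - [0,0,0,0,0,0,1]
  force: 40

```text
time: 3.52
tool_pos: [467.3, 5.6, 153.0]
tcp_rot: [179.9, -0.1, 22.5]
ft_force: [-0.0, -2.2, 6.3]
finger_gap: 15.4
grip_force: 41.1
```

Request:
apply_moves:
  targets:
    - [0,0,-20,0,0,0,1]
    - [0,0,-40,0,0,0,1]
    - [0,0,-50,0,0,0.17,1]
    - [-9,-37.3,0,0,0,0.17,1]
    - [0,0,0,0,0,0.17,1]
    - [0,0,0,0,0,0.17,1]
    - [0,0,0,0,0,0,1]
    - [0,0,0,0,0,0,1]

```text
time: 4.53
tool_pos: [449.4, 40.3, 261.6]
tcp_rot: [180.0, 0.0, -16.2]
ft_force: [-0.1, 0.3, -2.2]
finger_gap: 15.8
grip_force: 40.1
```

```bash
python3 - <<'E'
from h import *
plan([485,312,120],-17); print(sensors.sense()["finger_gap"])
E
```

```text
t 4.525 pos [449.4  40.3 261.6] [180.    0.  -16.2] F [-0.1  0.3 -2.2] turn [0. 0. 0.] shift after turn [ -45.4 -270.3  141.6] n50 6.169673174111928
15.806545750309226
```

Request:
apply_moves:
  targets:
    - [-6.5,-38.6,0,0,0,0,1]
    - [-6.5,-38.6,0,0,0,0,1]
    - [-6.5,-38.6,0,0,0,0,1]
    - [-6.5,-38.6,0,0,0,0,1]
    - [-6.5,-38.6,0,0,0,0,1]
    - [-6.5,-38.6,0,0,0,0,1]
    - [-6.5,-38.6,0,0,0,0,1]
    - [0,0,50,0,0,0,1]
    - [0,0,50,0,0,0,1]
    - [0,0,50,0,0,0,1]
    - [0,0,40,0,0,0,1]
    - [0,0,20,0,0,0,1]
    - [0,0,8,0,0,0,1]
    - [0,0,0,0,0,0,1]
    - [0,0,0,0,0,0,1]

```text
time: 6.4
tool_pos: [483.7, 313.0, 45.7]
tcp_rot: [-179.9, -0.1, -16.4]
ft_force: [-0.1, -0.2, -1.3]
finger_gap: 15.0
grip_force: 40.2
```

```bash
python3 - <<'E'
from h import *
plan([485,312,34],-17)
im=optics.snapshot("wrist"); cv2.imwrite("pics/w2.png",im[:,:,::-1])
E
```

```text
t 6.4 pos [483.7 313.   45.7] [-179.9   -0.1  -16.4] F [-0.1 -0.2 -1.3] turn [-0. -0.  0.] shift after turn [ 1.5  0.5 11.7] n50 0.2362199124580797
```

View pics/w2.png

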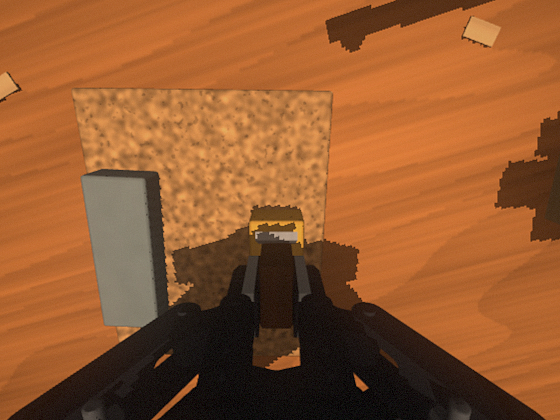

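The wrist view shows the plane upright in the grip at (276,235), over the mat. The mat's right edge is near column 323 and the stone's edge near 160. I'll shift a little towards the middle and lower.

Request:
apply_moves:
  targets:
    - [2,-7,6,0,0,0,1]
    - [0,0,3,0,0,0,1]
    - [0,0,1.5,0,0,0,1]
    - [0,0,0.5,0,0,0,1]
    - [0,0,0,0,0,0,1]
    - [0,0,0,0,0,0,1]

```text
time: 7.2
tool_pos: [486.4, 318.8, 34.1]
tcp_rot: [-180.0, -0.0, -16.4]
ft_force: [-5.7, -1.6, 11.7]
finger_gap: 15.2
grip_force: 42.0
```

Contact made (about 12 N). Release gently and lift.

Request:
apply_moves:
  targets:
    - [0,0,-1,0,0,0,0.75]
    - [0,0,0,0,0,0,0.6]
    - [0,0,0,0,0,0,0.6]
    - [0,0,0,0,0,0,0.6]
    - [0,0,-20,0,0,0,0.6]
    - [0,0,-50,0,0,0,0.6]
    - [0,0,-60,0,0,0,0.6]
    - [0,0,-60,0,0,0,0.6]
    - [0,0,-40,0,0,0,1]
    - [0,0,0,0,0,0,1]

```text
time: 8.45
tool_pos: [488.3, 319.5, 270.7]
tcp_rot: [-179.6, -0.4, -16.5]
ft_force: [0.3, -0.4, -0.1]
finger_gap: 0.5
grip_force: 0.0
```

```bash
python3 - <<'E'
from h import *
b=wd([-10-7-11-35,0]); plan([*b,320],-13.2); print(b, sensors.sense()["joint_pos"])
im=optics.snapshot("wrist"); c=optics.get_calibration("wrist"); cv2.imwrite("pics/w3.png",im[:,:,::-1])
im=optics.snapshot("top"); cv2.imwrite("pics/t3.png",cv2.resize(im[100:320,100:400],None,fx=2.5,fy=2.5)[:,:,::-1])
E
```

```text
t 8.45 pos [488.3 319.5 270.7] [-179.6   -0.4  -16.5] F [ 0.3 -0.4 -0.1] turn [-0.  -0.  -0.1] shift after turn [143.1 314.7 -49.3] n50 6.98418770035909
[555.8 -19.5] [ 28.2   3.6  85.3  -0.   90.5 134.6]
```

View pics/w3.png

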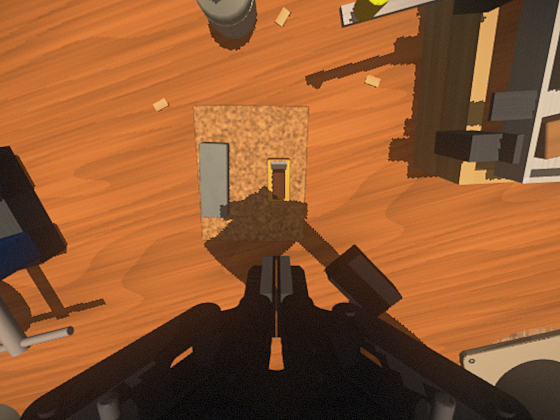

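The wrist view shows the plane standing upright on the mat at (279,180), clear of the stone at (214,180). Next I'll go behind the red bar.

Request:
apply_moves:
  targets:
    - [0,0,-20,0,0,-0.058,1]
    - [20.4,45,-4,0,0,0,1]
    - [20.4,45,-4,0,0,0,1]
    - [20.4,45,-4,0,0,0,1]
    - [20.4,45,-4,0,0,0,1]
    - [20.4,45,-4,0,0,0,1]
    - [20.4,45,-4,0,0,0,1]
    - [20.4,45,-4,0,0,0,1]
    - [0,0,40,0,0,0,1]
    - [0,0,40,0,0,0,1]
    - [0,0,27,0,0,0,1]
    - [0,0,0,0,0,0,1]
    - [0,0,0,0,0,0,1]

```text
time: 10.18
tool_pos: [553.8, -20.8, 205.2]
tcp_rot: [-180.0, 0.0, -13.1]
ft_force: [1.1, -0.2, 0.7]
finger_gap: -0.3
grip_force: 0.0
```

```bash
python3 - <<'E'
from h import *
s=sensors.sense(); print(s["tool_pos"],st(s["tool_pos"]),s["tcp_rot"],s["ft_force"])
E
```

```text
[553.8 -20.8 205.2] [-64.8  -1.7] [-180.     0.   -13.1] [ 1.1 -0.2  0.7]
```

Request:
apply_moves:
  targets:
    - [15,0,0,0,0,0,1]
    - [12,0,0,0,0,0,1]
    - [4,0,0,0,0,0,1]
    - [4,0,0,0,0,0,1]
    - [4,0,0,0,0,0,1]
    - [0,0,0,0,0,0,1]
    - [0,0,0,0,0,0,1]

```text
time: 11.05
tool_pos: [590.9, -29.4, 204.9]
tcp_rot: [180.0, 0.1, -13.1]
ft_force: [-6.3, 0.9, 4.2]
finger_gap: -0.1
grip_force: 2.3
```

```bash
python3 - <<'E'
from h import *
s=sensors.sense(); print(s["tool_pos"],st(s["tool_pos"]),s["tcp_rot"],s["ft_force"],X@s["ft_force"][:2])
b=12+10
for th in np.arange(0,1.13,.04): print(round(th,2), -10*np.cos(th)+120*np.sin(th), 120+120*np.cos(th)+10*np.sin(th))
E
```

```text
[590.9 -29.4 204.9] [-26.7  -1.7] [180.    0.1 -13.1] [-6.3  0.9  4.2] -6.361632565775527
0.0 -10.0 240.0
0.04 -5.19328096421368 240.3039061411837
0.08 -0.3782537867254696 240.41535169600607
0.12 4.437378516131661 240.33415837535316
0.16 9.245911959953247 240.0604560712177
0.2 14.03965391699493 239.5946826488996
0.24 18.810935422735852 238.9375832465149
0.28 23.552123444585938 238.09020908293365
0.32 28.255633093109722 237.05391577605405
0.36 32.91393975623144 235.83036117410307
0.4 37.51959113700921 234.4215027034327
0.44 42.06521917572032 232.8295942370556
0.48 46.543551837185106 231.05718248892893
0.52 50.94742474447192 229.10710293975535
0.56 55.26979264037185 226.98247530081878
0.6 59.50374065830746 224.68669852311174
0.64 63.642495384644135 222.22344535973906
0.68 67.67943569470695 219.59665649029606
0.72 71.60810334516782 216.81053421662213
0.76 75.4222133058571 213.86953574001413
0.8 79.11566381447108 210.7783660306551
0.84 82.68254613809003 207.54197030066555
0.88 86.11715402589051 204.16552609281933
0.92 89.41399283792929 200.6544349975792
0.96 92.56778833539524 197.0143140117048
1.0 95.57349511826618 193.25098655225574
1.04 98.42630469687282 189.37047314036678
1.08 101.12165318445629 185.37898176969827
1.12 103.65522859841349 181.28289797497052
```

Request:
apply_moves:
  targets:
    - [7.7,0,0,0,0,0,1]
    - [7.7,0,0,0,0,0,1]
    - [7.7,0,0,0,0,0,1]
    - [7.7,0,0,0,0,0,1]
    - [7.7,0,0,0,0,0,1]
    - [7.7,0,0,0,0,0,1]
    - [4.4,0,1.9,0,0,0,1]
    - [4.4,0,1.9,0,0,0,1]
    - [4.4,0,1.9,0,0,0,1]
    - [4.4,0,1.9,0,0,0,1]
    - [4.4,0,1.9,0,0,0,1]
    - [3.9,0,2.8,0,0,0,1]
    - [3.9,0,2.8,0,0,0,1]
    - [3.9,0,2.8,0,0,0,1]
    - [3.9,0,2.8,0,0,0,1]
    - [3.9,0,2.8,0,0,0,1]
    - [0,0,0,0,0,0,1]
    - [0,0,0,0,0,0,1]

```text
time: 13.3
tool_pos: [676.8, -49.6, 180.8]
tcp_rot: [180.0, 0.1, -13.1]
ft_force: [-5.1, 0.2, -2.4]
finger_gap: -0.1
grip_force: 2.6
```

```bash
python3 - <<'E'
from h import *
s=sensors.sense(); print(s["tool_pos"],st(s["tool_pos"]),s["tcp_rot"],s["ft_force"],X@s["ft_force"][:2])
im=optics.snapshot("side"); cv2.imwrite("pics/s4.png",cv2.resize(im[110:300,180:440],None,fx=3,fy=3)[:,:,::-1])
E
```

```text
[676.8 -49.6 180.8] [61.6 -1.7] [180.    0.1 -13.1] [-5.1  0.2 -2.4] -5.066254297387283
```

View pics/s4.png

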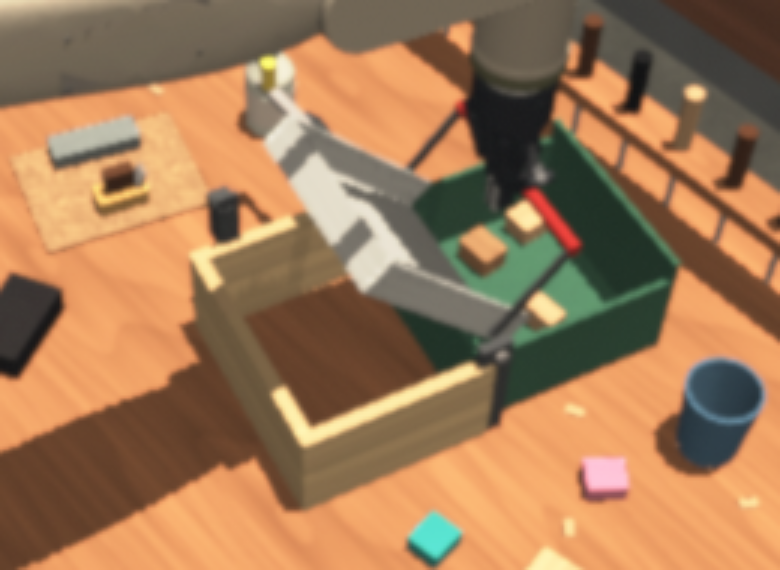

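The side view shows the tray at about 0.8 rad and empty on its visible floor, with three offcuts in the bin at crop px (482,248), (524,220) and (545,310). The plane is upright on the mat. I'll tip further to be sure, pause, then lower slowly.

Request:
apply_moves:
  targets:
    - [3.3,0,3.5,0,0,0,1]
    - [3.3,0,3.5,0,0,0,1]
    - [3.3,0,3.5,0,0,0,1]
    - [3.3,0,3.5,0,0,0,1]
    - [3.3,0,3.5,0,0,0,1]
    - [1.5,0,2.2,0,0,0,1]
    - [1.5,0,2.2,0,0,0,1]
    - [0,0,0,0,0,0,1]
    - [0,0,0,0,0,0,1]
    - [0,0,0,0,0,0,1]
    - [0,0,0,0,0,0,1]
    - [0,0,0,0,0,0,1]
    - [0,0,0,0,0,0,1]

```text
time: 14.98
tool_pos: [696.2, -54.1, 159.4]
tcp_rot: [-180.0, -0.0, -13.1]
ft_force: [-2.8, 0.2, 0.8]
finger_gap: -0.1
grip_force: 1.0
```

```bash
python3 - <<'E'
from h import *
s=sensors.sense(); print(s["tool_pos"],st(s["tool_pos"]),s["tcp_rot"],s["ft_force"],X@s["ft_force"][:2])
a=optics.snapshot("side")[120:260,230:430]; b=optics.snapshot("top")[70:270,230:390]; w=optics.snapshot("wrist")
a=cv2.resize(a,(400,280));b=cv2.resize(b,(400,500)); w=cv2.resize(w,(400,300))
cv2.imwrite("pics/s5.png",np.hstack([np.vstack([a,w]),cv2.copyMakeBorder(b,0,80,0,0,0)])[:,:,::-1])
E
```

```text
[696.2 -54.1 159.4] [81.5 -1.6] [-180.    -0.   -13.1] [-2.8  0.2  0.8] -2.725636237230117
```

View pics/s5.png

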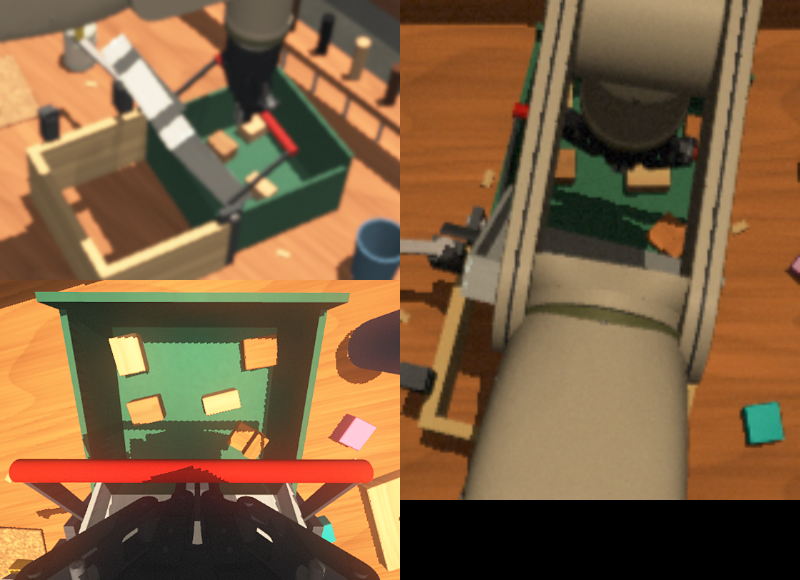

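All five offcuts are in the bin: wrist view, composite px (127,355), (260,352), (146,410), (222,402) and (248,440). Now lower slowly along the same arc.

Request:
apply_moves:
  targets:
    - [-3.3,0,-4,0,0,0,1]
    - [-3.3,0,-3.7,0,0,0,1]
    - [-3.3,0,-3.5,0,0,0,1]
    - [-3.3,0,-3.5,0,0,0,1]
    - [-3.3,0,-3.5,0,0,0,1]
    - [-3.6,0,-3.2,0,0,0,1]
    - [-3.9,0,-2.8,0,0,0,1]
    - [-3.9,0,-2.8,0,0,0,1]
    - [-3.9,0,-2.8,0,0,0,1]
    - [-3.9,0,-2.8,0,0,0,1]
    - [-3.9,0,-2.8,0,0,0,1]
    - [-4.2,0,-1.9,0,0,0,1]
    - [-4.2,0,-1.9,0,0,0,1]
    - [-4.2,0,-1.9,0,0,0,1]
    - [-4.2,0,-1.9,0,0,0,1]
    - [-4.2,0,-1.9,0,0,0,1]
    - [-4,0,0,0,0,0,1]
    - [-4,0,0,0,0,0,1]

```text
time: 17.38
tool_pos: [630.0, -38.6, 205.5]
tcp_rot: [-180.0, -0.2, -13.1]
ft_force: [-3.7, 0.6, 2.9]
finger_gap: -0.0
grip_force: 1.6
```

```bash
python3 - <<'E'
from h import *
s=sensors.sense(); print(s["tool_pos"],st(s["tool_pos"]),s["ft_force"],X@s["ft_force"][:2])
E
```

```text
[630.  -38.6 205.5] [13.5 -1.7] [-3.7  0.6  2.9] -3.715339982301036
```

Contact is still held, with 41.5 mm left to level (tool at stand x ≈ -28).

Request:
apply_moves:
  targets:
    - [-4,0,0,0,0,0,1]
    - [-4,0,0,0,0,0,1]
    - [-4,0,0,0,0,0,1]
    - [-4,0,0,0,0,0,1]
    - [-4,0,0,0,0,0,1]
    - [-3,0,0,0,0,0,1]
    - [-3,0,0,0,0,0,1]
    - [-2,0,0,0,0,0,1]
    - [-2,0,0,0,0,0,1]
    - [-2,0,0,0,0,0,1]
    - [-1.5,0,0,0,0,0,1]
    - [-1.5,0,0,0,0,0,1]
    - [-1.5,0,0,0,0,0,1]
    - [-1.5,0,0,0,0,0,1]
    - [-1.5,0,0,0,0,0,1]
    - [-1.5,0,0,0,0,0,1]
    - [-1.5,0,0,0,0,0,1]
    - [-1.5,0,0,0,0,0,1]
    - [-1.5,0,0,0,0,0,1]
    - [0,0,0,0,0,0,1]

```text
time: 19.88
tool_pos: [585.1, -28.2, 204.3]
tcp_rot: [180.0, -0.0, -13.1]
ft_force: [0.7, 0.3, 0.3]
finger_gap: 0.3
grip_force: 0.0
```

```bash
python3 - <<'E'
from h import *
s=sensors.sense(); print(s["tool_pos"],st(s["tool_pos"]),s["ft_force"],X@s["ft_force"][:2],s["joint_pos"])
E
```

```text
[585.1 -28.2 204.3] [-32.6  -1.7] [0.7 0.3 0.3] 0.6000084248558614 [-7.8  6.  89.6 -0.  84.3 95.4]
```

Request:
apply_moves:
  targets:
    - [-10,0,0,0,0,0,1]
    - [-5,0,-50,0,0,0,1]
    - [0,0,-50,0,0,0,1]
    - [0,0,0,0,0,-0.1752,0.6]
    - [0,0,0,0,0,-0.1752,0.6]
    - [0,0,0,0,0,-0.1752,0.6]
    - [0,0,0,0,0,-0.1752,0.6]
    - [0,0,0,0,0,-0.1752,0.6]
    - [0,0,0,0,0,-0.1752,0.6]
    - [0,0,0,0,0,-0.1752,0.6]
    - [0,0,0,0,0,-0.1752,0.6]
    - [0,0,0,0,0,-0.1752,0.6]
    - [0,0,0,0,0,-0.1752,0.6]
    - [0,0,0,0,0,0,0.6]

```text
time: 21.62
tool_pos: [570.0, -24.6, 304.2]
tcp_rot: [-180.0, 0.0, 87.2]
ft_force: [0.5, -0.1, -0.6]
finger_gap: 34.4
grip_force: 0.0
```

```bash
python3 - <<'E'
from h import *
im=optics.snapshot("top")
for a,rc,c in blobs(im,(24,150,120),(34,255,255),(185,140,215,180),5)[0]: print("knob",a,rc[0],ray("top",rc[0],205),st(ray("top",rc[0],205)))
for lo,hi in(((0,200,90),(6,255,255)),):
  for a,rc,c in blobs(im,lo,hi,(250,130,370,190))[0][:3]: print("bar",a,rc,[st(ray("top",p,240)) for p in cv2.boxPoints(rc)])
plan([614,217,290],87.2)
E
```

```text
knob 26.0 (197.5, 163.0) [615.  218.4 205. ] [-59.6 245.2]
bar 35.5 ((336.5384826660156, 171.30770874023438), (10.59027099609375, 4.706787109375), 11.309932708740234) [array([-15.7, -51.7]), array([ -5.2, -51.3]), array([ -4.3, -74.4]), array([-14.7, -74.8])]
t 21.675 pos [570.  -24.6 304.2] [-180.   -0.   87.] F [ 0.1  0.4 -0.4] turn [-0. -0. -0.] shift after turn [243.5  32.1  14.2] n50 4.919824325362642
```

Request:
apply_moves:
  targets:
    - [40.6,5.3,2.4,0,0,0,0.6]
    - [40.6,5.3,2.4,0,0,0,0.6]
    - [40.6,5.3,2.4,0,0,0,0.6]
    - [40.6,5.3,2.4,0,0,0,0.6]
    - [40.6,5.3,2.4,0,0,0,0.6]
    - [40.6,5.3,2.4,0,0,0,0.6]
    - [0,0,0,0,0,0,0.6]
    - [0,0,0,0,0,0,0.6]

```text
time: 22.68
tool_pos: [613.6, 216.7, 289.6]
tcp_rot: [-180.0, 0.0, 87.1]
ft_force: [0.7, -0.7, 0.3]
finger_gap: 34.1
grip_force: 0.0
```

```bash
python3 - <<'E'
from h import *
c=optics.get_calibration("wrist"); im=optics.snapshot("wrist")
for a,rc,k in blobs(im,(24,130,90),(36,255,255),None,60)[0][:4]:
    x,y,w,h=cv2.boundingRect(k); p=ray("wrist",rc[0],200,c); print("knob",a,(x,y,w,h),p,st(p)); 
plan([614,217,185],87.2)
E
```

```text
t 22.725 pos [613.8 216.2 289.9] [-180.     0.    87.1] F [-0.9 -0.2 -0.3] turn [-0.  0. -0.] shift after turn [  0.8   0.2 104.9] n50 2.097486932490994
```

```bash
python3 - <<'E'
from h import *
c=optics.get_calibration("wrist"); im=optics.snapshot("wrist"); cv2.imwrite("pics/w6.png",im[:,:,::-1])
for a,rc,k in blobs(im,(22,110,30),(38,255,255),None,20)[0][:6]:
    p=ray("wrist",rc[0],200,c); print("knob",a,cv2.boundingRect(k),p,st(p))
P=c["pose"]; q=c["camera_matrix"]@(P[:3,:3].T@(np.array([614.5,217.5,207])-P[:3,3])); print("expected px",q/q[2])
E
```

```text
knob 33.0 (432, 300, 12, 7) [756.4 125.8 200. ] [ 99.2 187.3]
expected px [277.2 218.6   1. ]
```

View pics/w6.png

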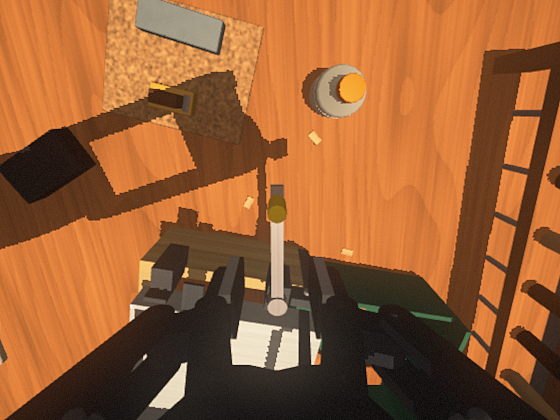

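The last view shows the knob top at (277,214), centred between the fingers, with the hook bar running straight down to its pin at (277,307). I'll descend, cage the knob loosely, and sweep.

Request:
apply_moves:
  targets:
    - [0,0,50,0,0,0,0.6]
    - [0,0,40,0,0,0,0.6]
    - [0,0,16,0,0,0,0.6]
    - [0,0,0,0,0,0,0.72]
    - [0,0,0,0,0,0,0.72]
    - [-1,-15.3,0,0,0,-0.14,0.72]
    - [-1,-15.3,0,0,0,-0.14,0.72]
    - [0,0,0,0,0,0,0.72]
    - [0,0,0,0,0,0,0.72]
  force: 20

```text
time: 23.9
tool_pos: [584.5, 214.6, 185.3]
tcp_rot: [179.9, -0.0, 103.1]
ft_force: [-1.0, 0.5, 0.0]
finger_gap: 23.9
grip_force: 0.0
```

```bash
cat > k.py <<'E'
from h import *
s=sensors.sense(); p=st(s["tool_pos"]); d=p-np.array([-40,136]); phi=np.degrees(np.arctan2(d[1],-d[0]))
print("t",s["time"],"stand",p,"z",s["tool_pos"][2],"r",np.hypot(*d),"phi",phi,"yaw",s["tcp_rot"][2],"want yaw",166.8-phi,"F stand",X@s["ft_force"][:2],Y@s["ft_force"][:2],s["ft_force"][2],"gap",s["finger_gap"],"grip",s["grip_force"])
E
python3 k.py
```

```text
t 23.9 stand [-88.6 234.6] z 185.34931998685224 r 109.90757418131368 phi 63.78507483880608 yaw 103.11044302921702 want yaw 103.01492516119393 F stand -1.1228382882082617 0.2966873783485879 0.006129930319115316 gap 23.8545754219383 grip 0.0
```

Request:
apply_moves:
  targets:
    - [-1,-15.3,0,0,0,-0.14,0.72]
    - [-1,-15.3,0,0,0,-0.14,0.72]
    - [-1,-15.3,0,0,0,-0.14,0.72]
    - [-1,-15.3,0,0,0,-0.14,0.72]
    - [-1,-15.3,0,0,0,-0.14,0.72]
    - [-1,-15.3,0,0,0,-0.14,0.72]
    - [-1,-15.3,0,0,0,-0.14,0.72]
    - [0,0,0,0,0,0,0.72]
    - [0,0,0,0,0,0,0.72]

```text
time: 25.02
tool_pos: [506.2, 146.9, 184.2]
tcp_rot: [180.0, 0.0, 159.2]
ft_force: [0.2, -0.0, -0.8]
finger_gap: 23.8
grip_force: 0.0
```

```bash
python3 k.py
```

```text
t 25.025 stand [-149.3  150.8] z 184.15851229442399 r 110.33126979638249 phi 7.706432904661009 yaw 159.19063563649718 want yaw 159.093567095339 F stand 0.2211568098509858 0.035286988027163235 -0.8061204966396135 gap 23.779754019352602 grip 0.0
```

Request:
apply_moves:
  targets:
    - [-1,-10,0,0,0,-0.133,0.72]
    - [0,-3,0,0,0,0,0.72]
    - [0,-2,0,0,0,0,0.72]
    - [0,-1,0,0,0,0,0.72]
    - [0,0,0,0,0,0,0.72]
    - [0,0,0,0,0,0,0.72]

```text
time: 25.78
tool_pos: [501.8, 131.1, 183.8]
tcp_rot: [180.0, 0.0, 167.0]
ft_force: [-0.3, 0.3, 0.2]
finger_gap: 23.7
grip_force: 0.3
```

```bash
python3 k.py
```

```text
t 25.775 stand [-150.1  134.4] z 183.84041691644092 r 110.07813214343912 phi -0.8274029021591117 yaw 167.03496029506036 want yaw 167.62740290215913 F stand -0.39524890591822426 0.23067877176329982 0.16792755838996806 gap 23.71723816069344 grip 0.3201753459870815
```

Request:
apply_moves:
  targets:
    - [0,-1.5,0,0,0,0,0.72]
    - [0,-1,0,0,0,0,0.72]
    - [0,0,0,0,0,0,0.72]
    - [0,0,0,0,0,0,0.72]

```text
time: 26.28
tool_pos: [501.6, 130.5, 183.9]
tcp_rot: [179.8, 0.0, 167.1]
ft_force: [2.9, 9.6, -3.6]
finger_gap: 24.1
grip_force: 5.4
```

```bash
python3 k.py
```

```text
t 26.275 stand [-150.1  133.7] z 183.86497837324012 r 110.13851117071874 phi -1.1773710572982379 yaw 167.09989945680385 want yaw 167.97737105729826 F stand 0.6117822271490732 10.018067741425439 -3.5958291977956636 gap 24.148139355020596 grip 5.350564867258072
```

The force is up to 10 N against a stop. I'll press 1 mm more to tell a stop from a snag.

Request:
apply_moves:
  targets:
    - [0,-1,0,0,0,0,0.72]
    - [0,0,0,0,0,0,0.72]
    - [0,0,0,0,0,0,0.72]

```text
time: 26.65
tool_pos: [501.5, 130.3, 183.9]
tcp_rot: [179.7, 0.1, 167.1]
ft_force: [4.2, 13.7, -4.3]
finger_gap: 24.6
grip_force: 7.4
```

```bash
python3 k.py
```

```text
t 26.65 stand [-150.1  133.6] z 183.93462922546894 r 110.11975333939324 phi -1.2434145033005117 yaw 167.1266793144619 want yaw 168.0434145033005 F stand 1.0105107511606146 14.29431024801538 -4.264871931861442 gap 24.64426827671852 grip 7.442307025194168
```

Request:
apply_moves:
  targets:
    - [0,3,0,0,0,0,0.72]
    - [0,2,0,0,0,0,0.72]
    - [0,0,0,0,0,0,0.72]
    - [0,0,-20,0,0,0,0.72]
    - [0,0,-40,0,0,0,0.72]
    - [0,0,-50,0,0,0,0.72]
    - [-50,0,-20,0,0,0,0.72]
    - [-50,0,-20,0,0,0,0.72]
    - [0,60,0,0,0,0,0.72]
    - [0,60,0,0,0,0,0.72]
    - [0,60,0,0,0,0,0.72]
    - [0,60,0,0,0,0,0.72]
    - [0,60,0,0,0,0,0.72]
    - [0,0,0,0,0,0,0.72]
    - [0,0,0,0,0,0,0.72]

```text
time: 28.52
tool_pos: [666.7, 402.1, 332.7]
tcp_rot: [-179.9, -0.0, 167.1]
ft_force: [0.1, -0.3, 1.0]
finger_gap: 24.0
grip_force: 0.0
```

```bash
python3 - <<'E'
from h import *
s=sensors.sense(); print(s["time"],s["tool_pos"],st(s["tool_pos"]),s["ft_force"])
im=optics.snapshot("top"); cv2.imwrite("pics/t9.png",im[:,:,::-1])
for n,z,roi,mn in(("knob",205,(210,170,260,240),5),("brass",28,(125,185,200,265),8)):
  for a,rc,k in blobs(im,(22,130,70),(36,255,255),roi,mn)[0][:3]:
    p=ray("top",rc[0],z); q=st(p)-[-40,136]; print(n,a,rc[0],p,st(p),"r",np.hypot(*q),"phi",np.arctan2(q[1],-q[0]))
for a,rc,k in blobs(im,(0,200,90),(6,255,255),(250,130,370,190))[0][:3]: print("bar",a,rc[0],st(ray("top",rc[0],240)))
E
```

```text
28.525 [666.7 402.1 332.7] [-51.2 436. ] [ 0.1 -0.3  1. ]
knob 30.0 (234.25001525878906, 213.75001525878906) [500.7 132.3 205. ] [-151.4  135.3] r 111.39881516253654 phi -0.006259372919920971
brass 19.5 (174.40000915527344, 226.3000030517578) [483.9 307.4  28. ] [-207.7  302.1] r 235.97495303510132 phi 0.7805688923821209
bar 386.0 (308.52813720703125, 164.38479614257812) [-9.7  0. ]
```

The knob is at angle -0.006 rad (home), the tray bar is back at its level position, the brass is visible on the mat and the arm is clear.

```bash
python3 -c "
from bench import r
print(r.hand_in())"
```

```text
the job is handed in; nothing more can be done
None
```

The job is handed in at about 28.5 s of robot time: the plane stands upright on the mat, all five offcuts are in the bin, the tray was let down slowly to level, and the hook was then swung home against its stop; no verdict came back.

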